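Fit the module and knob to the dust extractor's control box

TASK

Put the dust extractor's control box back together: first slide the flat module from its wooden rest down into the slot in the top of the box, fully home, and let go of it. Then take the pointer knob, turn it so that the flat in its bore matches the flat on the spindle, push it fully onto the spindle and keep pressing, so that the sprung spindle stays pushed in; finish while still holding the knob pressed down. Leave the other things on the bench where they are.

Things in the scene. Friction and masses are not known exactly. Their poses are not given: they have to be found in the camera images.
- module: Flat grey plastic slab, 56 mm wide (x), 10 mm thick (y), 85 mm tall (z), about 0.1 kg, dark ribs near the top, brass strips near the foot, foot bevelled (4 mm up, 1.8 mm in); same if turned half round about z. Starts upright in the 18 mm deep groove of the wooden rest, foot 12 mm and top 97 mm above the bench. Origin: centre of its underside.
- rest: Light wooden block, 90 (x) x 60 (y) x 30 mm (z), fixed to the bench, with the groove along its x axis that the module stands in; it stays empty afterwards. Origin: centre of its underside.
- slot_mouth (a point): Centre of the mouth of the slot in the top of the control box, level with the box's top, 60 mm above the bench. The slot is 58 mm long (along x), 12 mm wide (along y) and 40 mm deep; the home module stands 45 mm out of it. Axes are those of the box; z up. The slot's centre is 84 mm (to +y) from the spindle's axis.
- control_box: Grey control box, 110 (x) x 160 (y) x 60 mm (z), fixed to the bench; in its top the slot at the +y half and the spindle at the -y half. A round dial plate lies under the spindle. Origin: centre of its underside.
- knob: Black pointer knob, about 0.06 kg, standing upright on the bench: round hub 48 mm across, 24 mm tall, with a grip bar on top along its x axis. In the underside is a D-shaped bore 20 mm deep, 23.6 mm across, its flat 4.8 mm from the axis on the -x side; it fits the spindle with 0.8 mm play, within about 5 degrees. Origin: centre of the underside, on the bore's axis; z up.
- knob_grip (a point): Point on the knob's axis, 47 mm above its underside, in the grip bar. The bar is 16 mm thick (along the knob's y), 24 to 52 mm above the underside, its sides parallel from x = -17 to +22 mm; it ends in a narrow nose 31 mm out on the -x side, above the flat of the bore, with a short white line on it. Axes as the knob's.
- shaft_seat (a point): On the axis of the upright steel spindle, on top of its 31 mm round flange, where the knob's underside seats: 9 mm above the box, 69 mm above the bench when not pressed. x axis points away from the spindle's flat: the knob fits when its x axis points the same way. z up. A pointed tongue on the flange, 22 mm out, points to -x, the flat side.
- shaft_tip (a point): Top of the spindle, 18 mm above its seat. The spindle is D-shaped, 22 mm across, with its flat 4 mm from the axis on the -x side; its top edge is bevelled by 1.2 mm. It may be turned up to 0.5 rad from the box's direction and is held there by friction (0.05 N m); it gives only to a firm twist. Axes as shaft_seat.
- shaft (a joint): How far the spindle is pressed down, in m: 0 released, 0.006 at its stop. A spring pushes it up: 3.2 N to start, 5.6 N at 0.003, 8 N at 0.006.
- masking_roll: Bystander: roll of masking tape, 96 mm across and 24 mm high, lying flat. Origin: centre of its underside.
- hinge_b: Bystander: steel butt hinge lying open and flat, 61 x 63 x 6 mm. Origin: centre of its underside.
- wax_tin: Bystander: flat round tin, 73 mm across and 26 mm high. Origin: centre of its underside.
Things that resemble listed ones, but are neither listed nor needed, are in the scene too. Leave any green, red or yellow look-alike of the knob alone.

How it is judged:
By the outcome, as a careful person would: the job done as asked, in the order asked, and still so for the second after the job is handed in, while the arm keeps its last pose, push and grip.
It also fails if it takes over 58 s, if anything falls off the work surface, if the arm or the gripper's body presses on something with over 40 N, if the wrist force passes 120 N, or if a joint passes its speed limit or range.

ROBOT

A 6-joint arm with a two-finger parallel gripper is mounted at the origin on a cart in front of the work surface, level with it; the furniture and walls round the work are solid. World frame = base frame: x ahead of the robot, y to its left, z up, the work surface at z = 0. Lengths are in mm, angles in rad, forces in N, time in s.
With the tool pointing down it reaches from about 275 to 1000 mm from the base axis. Payload 8.4 kg.
Tool frame: the origin (TCP) lies between the finger pads; the fingertips stand r.finger_overhang ahead of it and the grasp point (between the pads) is the TCP (r.finger_overhang is the distance from the TCP to the fingertips, in mm); z points along the fingers, y is the line along which they close (so a half turn about z gives the same grasp; the last joint's range is limited). The gripper opens to 85 mm and grips with 20 to 120 N. Pads are 22 mm wide; open, the fingers measure 114 mm over their backs; the gripper's body (76 mm by 85 mm) begins 54 mm behind the grasp point. The pads swing forward as they close: fully open they stand 13 mm farther back than shut.
Start: joints at [-1.105, 0.353, 1.633, -0, 1.155, -0.002], TCP at [281.826, -557.855, 229.481] pointing down, gripper open.
Joint ranges: [-2.63, 2.63], [-0.92, 2.1], [0.06, 2.66], [-1.3, 4.44], [0, 2.69], [-3.02, 3.02]. Speed limits (rad/s): [2.22, 2.22, 2.79, 3.14, 3.14, 3.14].

INTERFACE

Orientations are given as [roll, pitch, yaw] about the fixed x, y, z axes, in that order (R = Rz(yaw) Ry(pitch) Rx(roll)).
In Python, from rig import r, cams, sign_off gives the robot as it stands.
- The arm moves only by the shell command python3 -m crank 'ROWS' [FORCE]. ROWS is JSON, a list of rows, each a list of 7 numbers: the shift along the tool's x, y, z in m, then the turn, a rotation vector about the tool's x, y, z in rad, then the closure, from 0 (fully open) to 1 (shut). In form: [[dx, dy, dz, ax, ay, az, gripper], ...]. A call has 1 to 5 rows; each row is the pose to reach, as a shift and turn from the pose commanded when the call began, along the tool's axes at that moment; what a row does not reach only later rows make up. A row lasts 1/10 s, in which the tool goes at most 50 mm and 8.59 degrees, less where a joint would pass 70% of its speed; a pose out of reach is approached as far as the arm can. A call with a gripper value outside its range is refused whole. The fingers move at their own pace and stop on an object; FORCE is the grip in N (left out, the last holds). Time passes only in rows, so rows that repeat a pose let the fingers close. It gives the time, the measured TCP pose, the force, the opening and the grip force at its end, in the units of the state.
- r.sense(): the state, without advancing time (a new reading comes with each control period).
- cams.grab_frame(name): name is "scene" or "top" or "wrist"; returns a dict with "image" (384x512x3 uint8, red, green, blue), "fx", "fy", "cx", "cy" (pixels), "position" and "orientation" of the camera in the world. Camera axes: x right, y down, z forward; pixel columns grow to the right and rows downward; lengths in mm; the calibration is good to about 2 mm. A picture is of the moment at which its call begins. There is no depth.
- sign_off(): hands the job in; it is judged then, once.
The state is a dict: "clock": time; "qpos": joint angles; "qvel": joint speeds; "joint_efforts": joint torques, N m; "eef_pos": TCP position; "tcp_rot": TCP orientation; "contact_force": force on the tool from outside, world axes, zero at the start; "wrist_torque": the same for the moment, N m; "opening": opening from 0.0 (shut) to 1.0 (fully open); "grasp_force": force on a finger pad.
Only numpy, scipy, OpenCV 4.12 (cv2) and the standard library are available. Lean on these libraries where they do the work, as an engineer would, in place of code of your own. Each camera call takes 0.05 s, during which the arm holds its last target. There are 200 camera calls.

## Working session

There is one attempt and no reset: what is moved stays moved. The work goes in short steps, Python scripts to look and compute and a shell command to move; the robot and the scene stay as the last step left them, time stands still between calls to the robot, and variables do not carry over. Pictures are saved under pics/ and viewed, at most 10 in all, crops included, and the job is handed in when it is done.

```bash
ls; mkdir -p pics; cat > h.py <<'E'
import numpy as np, cv2
from scipy.spatial.transform import Rotation as R
from rig import r, cams, sign_off
def grab(name,fn=None):
    f=cams.grab_frame(name)
    if fn: cv2.imwrite('pics/'+fn,f['image'][:,:,::-1])
    return f
def Rm(f):
    o=np.array(f['orientation'],float)
    return o if o.shape==(3,3) else R.from_euler('xyz',o).as_matrix()
def ray(f,u,v):
    d=Rm(f)@np.array([(u-f['cx'])/f['fx'],(v-f['cy'])/f['fy'],1.]); return np.array(f['position'],float),d
def onz(f,u,v,z):
    p,d=ray(f,u,v); return p+d*(z-p[2])/d[2]
def tri(a,b):
    (p,d),(q,e)=a,b; s=np.linalg.lstsq(np.c_[d,-e],q-p,rcond=None)[0]
    x,y=p+s[0]*d,q+s[1]*e; return (x+y)/2,np.linalg.norm(x-y)
def proj(f,P):
    c=Rm(f).T@(np.array(P,float)-f['position']); return c[0]/c[2]*f['fx']+f['cx'],c[1]/c[2]*f['fy']+f['cy']
E
python3 - <<'E'
from h import *
import pickle
F={n:grab(n) for n in('scene','top','wrist')}
pickle.dump(F,open('f0.pkl','wb'))
for n,f in F.items(): print(n,f['fx'],f['cx'],f['cy'],f['position'],f['orientation'])
for n in('scene','top'): cv2.imwrite(f'pics/{n}0.png',cv2.resize(F[n]['image'][:,:,::-1],(800,600),interpolation=cv2.INTER_CUBIC))
print(r.sense(), r.finger_overhang)
E
```

```text
pics
scene 500.1592427182996 257.3374905954817 196.73560830345411 [-685.44318732 -601.44897613  708.56751723] [-2.01702427e+00 -1.43930942e-04 -1.11384987e+00]
top 419.39879384650123 259.8732175777784 193.49980427146417 [ 402.62231824   -7.28906813 1257.86928442] [-3.09460001e+00  2.20168044e-04 -1.56150956e+00]
wrist 269.4581753166458 254.80767607688247 192.0542329640121 [ 343.53823508 -527.52889416  373.41622239] [ 2.86790709e+00  1.18859844e-03 -1.10228841e+00]
{'clock': 0.15, 'qpos': array([-1.10538009e+00,  3.53521715e-01,  1.63397246e+00, -5.98172376e-06,
        1.15524143e+00, -2.38541714e-03]), 'qvel': array([-0.00018483, -0.00165031, -0.00149082,  0.00033516, -0.00109424,
       -0.00183937]), 'joint_efforts': array([-3.87324144e-04, -6.05636072e+01, -3.42339671e+01, -9.13907968e-06,
        6.21575658e-03,  4.64663026e-05]), 'eef_pos': array([ 281.66056895, -557.50106494,  228.90983914]), 'tcp_rot': array([-3.14044969e+00,  2.74343334e-06,  4.67804075e-01]), 'contact_force': array([ 0.24302424, -0.4520167 ,  0.72169521]), 'wrist_torque': array([-0.0389256 , -0.02084556,  0.02171038]), 'grasp_force': 0.0, 'opening': 1.0034805075363031} 19.0
```

View pics/scene0.png

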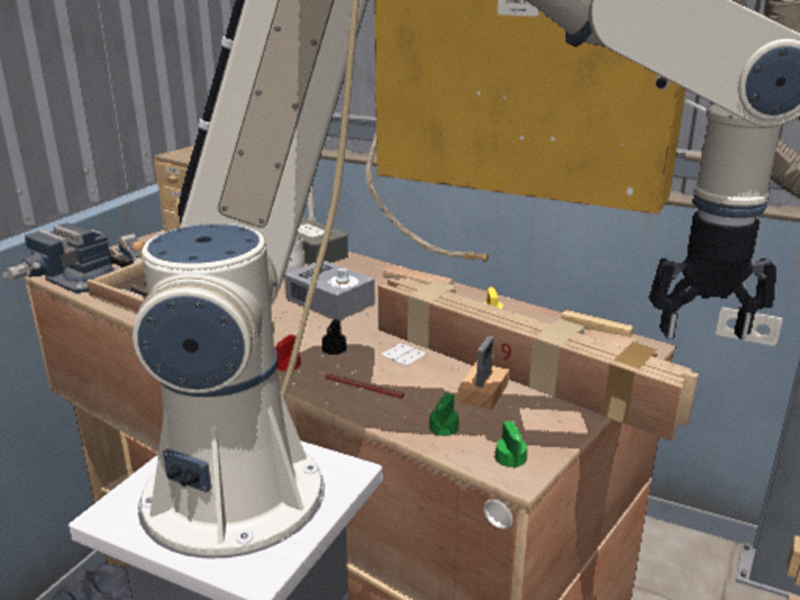

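View pics/top0.png

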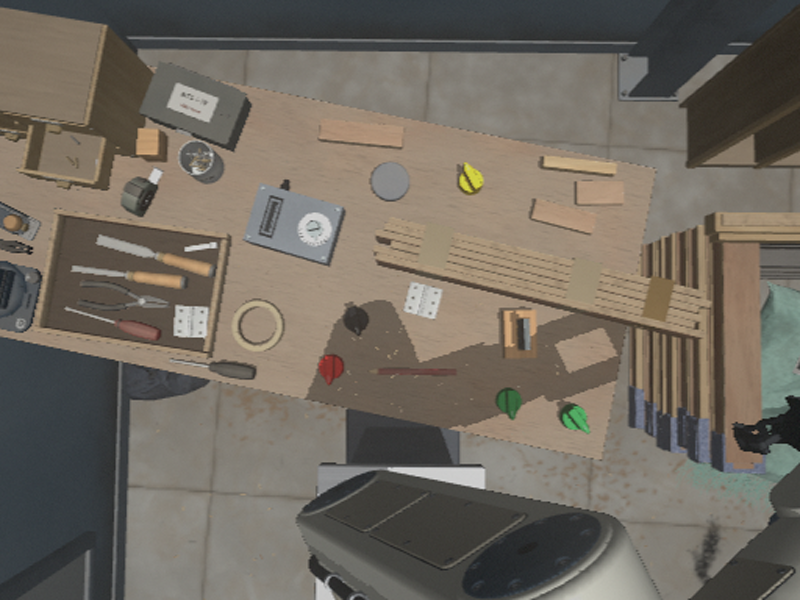

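The black knob sits at top-view (355,319) and scene (334,337). The look-alikes in the top view are red at (331,367), green at (508,402) and (575,417), and yellow at (470,180). Only the black one fits the description. The module is in its rest at (519,332), the box is at (294,225), and a long slat stack lies along (390–700, 240–320). I'll confirm these in enlarged crops.

```bash
python3 - <<'E'
from h import *
import pickle
F=pickle.load(open('f0.pkl','rb'))
def crop(n,u0,v0,w,h,s): return cv2.resize(F[n]['image'][v0:v0+h,u0:u0+w,::-1],(w*s,h*s),interpolation=cv2.INTER_CUBIC)
a=crop('top',150,110,100,100,4); b=crop('top',300,180,66,66,6)
img=np.zeros((600,800,3),np.uint8); img[:400,:400]=a; img[:396,400:796]=b
c=crop('scene',180,165,80,66,3); d=crop('scene',280,205,60,60,3)
img[400:598,:240]=c; img[400:580,400:580]=d
cv2.imwrite('pics/crop1.png',img)
E
```

```text
(no output)
```

View pics/crop1.png

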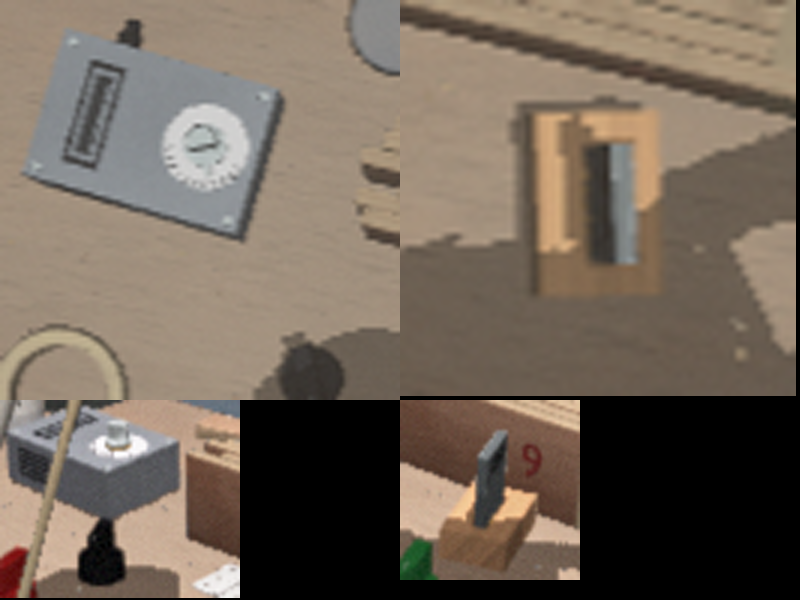

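The crop shows the box corners at (66,30), (283,93), (243,238) and (25,175), the slot centre at about (95,115), and the spindle at about (204,140). The module top is at (624,202) in the top view and (494,439) in the scene crop. The knob is at (312,372), black, with its nose up-left at (293,340).

```bash
python3 - <<'E'
from h import *
import pickle
F=pickle.load(open('f0.pkl','rb')); T,S=F['top'],F['scene']
a=lambda u,v:(150+u/4-.4,110+v/4-.4); b=lambda u,v:(300+(u-400)/6-.4,180+v/6-.4)
c=lambda u,v:(180+u/3-.3,165+(v-400)/3-.3); d=lambda u,v:(280+(u-400)/3-.3,205+(v-400)/3-.3)
print('module top tri',tri(ray(T,*b(624,202)),ray(S,*d(494,439))),onz(T,*b(624,202),97))
print('mod top ends',onz(T,*b(624,141),97),onz(T,*b(624,263),97))
print('rest top corners',[onz(T,*b(*p),30)[:2].round() for p in((535,108),(661,108),(661,295),(538,295))])
bc=np.array([onz(T,*a(*p),60)[:2] for p in((66,30),(283,93),(243,238),(25,175))]);print('box',bc.round(),bc.mean(0),[np.linalg.norm(bc[i]-bc[i-1]) for i in range(4)])
e=bc[0]-bc[1];print('box y axis dir',np.arctan2(e[1],e[0]),np.arctan2(*(bc[3]-bc[2])[::-1]))
print('slot',onz(T,*a(95,115),60),'ends',onz(T,*a(80,163),60),onz(T,*a(110,67),60))
print('spindle',onz(T,*a(204,138),87),'tri',tri(ray(T,*a(204,138)),ray(S,*c(118,424))))
print('knob',onz(T,*a(312,372),24),'nose',onz(T,*a(293,340),52),'tri',tri(ray(T,*a(296,345)),ray(S,*c(104,521))))
# slat height: near end corner bottom/top in scene; top px
s=512/800
for nm,p in(('bundle near left end top, scene',(379*s,286*s)),('right end',(697*s,375*s))):
  print(nm,[onz(S,*p,z)[:2].round() for z in(60,80,100,120,140)])
for p in((376,262),(695,335),(385,220),(708,300)): print('top',p,[onz(T,p[0]*s,p[1]*s,z)[:2].round() for z in(60,100,140)])
print('base left',onz(S,379*s,333*s,0),onz(S,672*s,437*s,0))
E
```

```text
module top tri (array([ 404.70497404, -220.10963647,   99.71246439]), np.float64(1.138857480593275)) [ 404.4778516  -220.07783294   97.        ]
mod top ends [ 432.58804764 -220.05938978   97.        ] [ 376.43152929 -220.09623419   97.        ]
rest top corners [array([ 450., -189.]), array([ 451., -250.]), array([ 360., -250.]), array([ 359., -191.])]
box [[677. 266.]
 [633. 109.]
 [528. 136.]
 [572. 293.]] [602.25169682 201.09609119] [np.float64(108.89129422483103), np.float64(163.22733616607513), np.float64(108.49479533221509), np.float64(163.2473012920921)]
box y axis dir 1.2957134142911912 1.2981453190334524
slot [615.48830009 243.91022802  60.        ] ends [580.66013107 254.02617714  60.        ] [650.41077296 233.76688805  60.        ]
spindle [595.12166644 161.35231113  87.        ] tri (array([594.88588267, 163.42931955,  83.19946   ]), np.float64(3.506824106839695))
knob [432.95805723  88.22573434  24.        ] nose [455.16784719 100.02598313  52.        ] tri (array([451.54827463,  98.95647631,  45.23306703]), np.float64(1.259963993301977))
bundle near left end top, scene [array([601.,  83.]), array([561.,  62.]), array([522.,  41.]), array([482.,  20.]), array([442.,  -1.])]
right end [array([ 514., -547.]), array([ 477., -549.]), array([ 440., -550.]), array([ 403., -552.]), array([ 366., -554.])]
top (376, 262) [array([533.,  49.]), array([528.,  47.]), array([524.,  46.])]
top (695, 335) [array([ 404., -535.]), array([ 404., -517.]), array([ 404., -499.])]
top (385, 220) [array([610.,  34.]), array([603.,  32.]), array([596.,  31.])]
top (708, 300) [array([ 468., -559.]), array([ 466., -541.]), array([ 464., -522.])]
base left [519.01784468  41.20306837   0.        ] [ 409.17660703 -532.66154627    0.        ]
```

```bash
cat >> h.py <<'E'
def to(x,y,z,yaw):
    s=r.sense(); M=R.from_euler('xyz',s['tcp_rot']); G=R.from_euler('xyz',[np.pi,0,yaw])
    print('now',s['clock'],np.round(s['eef_pos'],1),np.round(s['tcp_rot'],3),'shift m',(M.inv().apply(np.array([x,y,z])-s['eef_pos'])/1000).round(4),'rotvec',(M.inv()*G).as_rotvec().round(3),'F',s['contact_force'].round(1),'open',round(s['opening'],2),'q6',s['qpos'][5].round(2))
E
python3 -m crank '[[0.131,-0.123,0.03,0,0,0,0],[0.131,-0.123,0.03,0,0,0,0],[0.131,-0.123,0.03,0,0,0,0],[0.131,-0.123,0.03,0,0,0,0]]' 40
python3 -m crank '[[0.131,-0.123,0.03,0,0,0,0],[0.131,-0.123,0.03,0,0,0.15,0],[0.131,-0.123,0.03,0,0,0.3,0],[0.131,-0.123,0.03,0,0,0.468,0],[0.131,-0.123,0.03,0,0,0.468,0]]'
python3 - <<'E'
from h import *
to(404.5,-220,170,0)
f=grab('wrist'); import pickle; pickle.dump(f,open('w1.pkl','wb')); print(f['position'],f['orientation'])
print(proj(f,[404.5,-220,97]))
cv2.imwrite('pics/w1.png',cv2.resize(f['image'][:,:,::-1],(800,600),interpolation=cv2.INTER_CUBIC))
E
```

```text
clock: 0.55
eef_pos: [343.3, -385.8, 198.6]
tcp_rot: [-3.14, -0.0, 0.468]
contact_force: [1.0, 0.3, 0.3]
opening: 1.002
grasp_force: 0.0
clock: 1.05
eef_pos: [404.8, -216.4, 168.6]
tcp_rot: [-3.14, 0.001, -0.003]
contact_force: [-0.2, -0.8, 0.6]
opening: 1.001
grasp_force: 0.0
now 1.05 [ 404.8 -216.4  168.6] [-3.14e+00  1.00e-03 -3.00e-03] shift m [-0.0003  0.0036 -0.0014] rotvec [-0.002  0.001 -0.003] F [-0.2 -0.8  0.6] open 1.0 q6 1.08
[ 474.23753132 -217.61419172  313.10176214] [ 2.86653548e+00  1.67532878e-03 -1.57268820e+00]
(np.float64(258.2273873454364), np.float64(202.05193843777775))
```

View pics/w1.png

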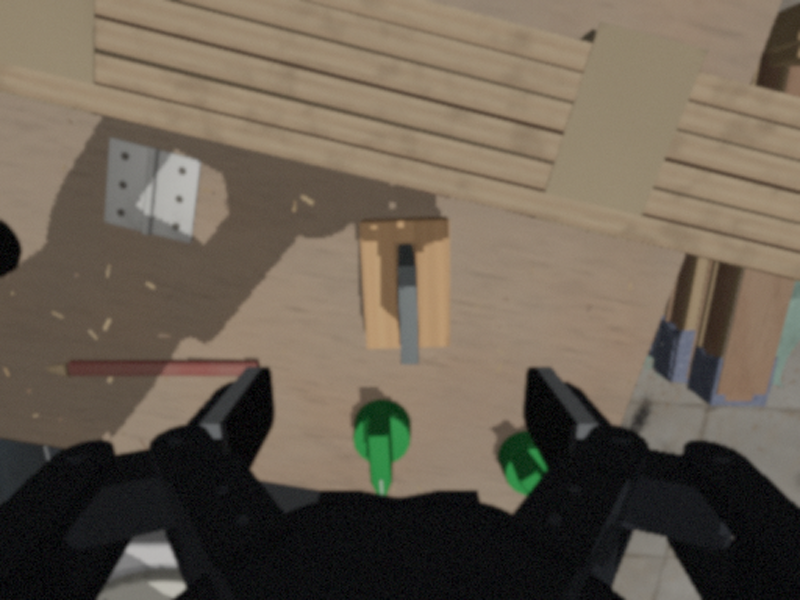

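The wrist view shows the module's top face from (407,279) to (410,362), slightly right of the predicted (403,316). The open fingers will pass on both sides of it.

```bash
python3 - <<'E'
from h import *
import pickle
f=pickle.load(open('w1.pkl','rb'));F=pickle.load(open('f0.pkl','rb'));T,S=F['top'],F['scene']
k=lambda u,v:((u+.5)/1.5625-.5,(v+.5)/1.5625-.5)
print(onz(f,*k(407.5,279),97),onz(f,*k(410,362),97))
b=lambda u,v:(300+(u-400)/6-.4,180+v/6-.4)
c=k(408.7,320.5)
print(tri(ray(T,*b(624,202)),ray(f,*c)),tri(ray(S,280+94/3-.3,205+39/3-.3),ray(f,*c)))
# edges of rest top
print([onz(f,*k(*p),30)[:2].round(1) for p in((361,222),(448,220),(449,347),(367,349))])
# slat edge height: T vs wrist front-edge line
for z in(80,100,120,140): print(z,onz(f,*k(400,182),z)[:2].round(),onz(f,*k(150,118),z)[:2].round())
to(404.5,-221.3,83,0)
E
```

```text
[ 424.91765823 -221.93377351   97.        ] [ 377.61846969 -223.51200939   97.        ]
(array([ 403.75501073, -221.08592132,  100.01720104]), np.float64(3.390653512578013)) (array([ 403.04197229, -221.96587249,  100.9208298 ]), np.float64(1.2940642139430982))
[array([ 448.4, -192.2]), array([ 449.6, -250. ]), array([ 359.4, -253.4]), array([ 357.9, -194.2])]
80 [ 474. -218.] [506. -90.]
100 [ 474. -218.] [ 503. -101.]
120 [ 474. -218.] [ 500. -112.]
140 [ 474. -218.] [ 498. -123.]
now 1.1 [ 404.9 -217.6  168.9] [-3.141e+00  1.000e-03 -4.000e-03] shift m [-0.0003  0.0038  0.0859] rotvec [-0.001  0.001 -0.004] F [-0.4 -0.8  1.1] open 1.0 q6 1.08
```

```bash
python3 -m crank '[[0,0.0015,0.04,0,0,0,0.4],[0,0.0015,0.08,0,0,0,0.5],[0,0.0015,0.0865,0,0,0,0.6],[0,0.0015,0.0865,0,0,0,0.6],[0,0.0015,0.0865,0,0,0,0.6]]' 40
python3 -m crank '[[0,0,0,0,0,0,1],[0,0,0,0,0,0,1],[0,0,0,0,0,0,1],[0,0,0,0,0,0,1],[0,0,0,0,0,0,1]]' 40
```

```text
clock: 1.6
eef_pos: [405.5, -222.4, 84.2]
tcp_rot: [3.141, -0.001, -0.0]
contact_force: [0.1, -0.6, 0.9]
opening: 0.401
grasp_force: 0.0
clock: 2.1
eef_pos: [405.8, -222.3, 84.5]
tcp_rot: [3.14, -0.002, -0.0]
contact_force: [-1.1, 0.7, 6.8]
opening: 0.1
grasp_force: 40.6
```

```bash
python3 -m crank '[[0,0,-0.04,0,0,0,1],[0,0,-0.08,0,0,0,1],[0,0,-0.12,0,0,0,1],[0,0,-0.14,0,0,0,1]]'
python3 -m crank '[[0.014,-0.045,0,0,0,0,1],[0.028,-0.09,0,0,0,0,1],[0.042,-0.135,0,0,0,0,1],[0.056,-0.18,0,0,0,0,1],[0.07,-0.225,0,0,0,0,1]]'
python3 -m crank '[[0.014,-0.045,0,0,0,0,1],[0.028,-0.09,0,0,0,0.07,1],[0.042,-0.135,0,0,0,0.14,1],[0.056,-0.18,0,0,0,0.21,1],[0.07,-0.225,0,0,0,0.275,1]]'
python3 -m crank '[[0,-0.035,0,0,0,0,1],[0,-0.035,0,0,0,0,1],[0,-0.035,0,0,0,0,1]]'
python3 - <<'E'
from h import *
to(548,263,225,-0.275)
f=grab('wrist'); import pickle; pickle.dump((f,r.sense()),open('w2.pkl','wb')); print(f['position'],f['orientation'])
print(np.array(proj(f,[615.5,244,60]))*1.5625)
cv2.imwrite('pics/w2.png',cv2.resize(f['image'][:,:,::-1],(800,600),interpolation=cv2.INTER_CUBIC))
E
```

```text
clock: 2.5
eef_pos: [406.0, -222.4, 227.3]
tcp_rot: [3.139, -0.005, -0.0]
contact_force: [-0.2, -0.1, -0.8]
opening: 0.102
grasp_force: 39.6
clock: 3.0
eef_pos: [475.2, 5.2, 224.1]
tcp_rot: [3.142, -0.002, -0.0]
contact_force: [1.6, -0.5, -1.4]
opening: 0.098
grasp_force: 39.6
clock: 3.5
eef_pos: [545.2, 230.4, 224.0]
tcp_rot: [-3.141, -0.001, -0.278]
contact_force: [0.6, -0.7, -0.3]
opening: 0.101
grasp_force: 39.7
clock: 3.8
eef_pos: [554.0, 262.4, 223.3]
tcp_rot: [3.141, -0.0, -0.273]
contact_force: [-0.2, -0.1, -1.8]
opening: 0.102
grasp_force: 39.7
now 3.8 [554.  262.4 223.3] [ 3.141 -0.    -0.273] shift m [-0.006   0.001  -0.0017] rotvec [ 0.    -0.     0.002] F [-0.2 -0.1 -1.8] open 0.1 q6 2.28
[620.66745297 243.15201494 367.86723891] [ 2.86807209e+00 -4.78000343e-04 -1.84348537e+00]
[398.74189361 189.6063896 ]
```

View pics/w2.png

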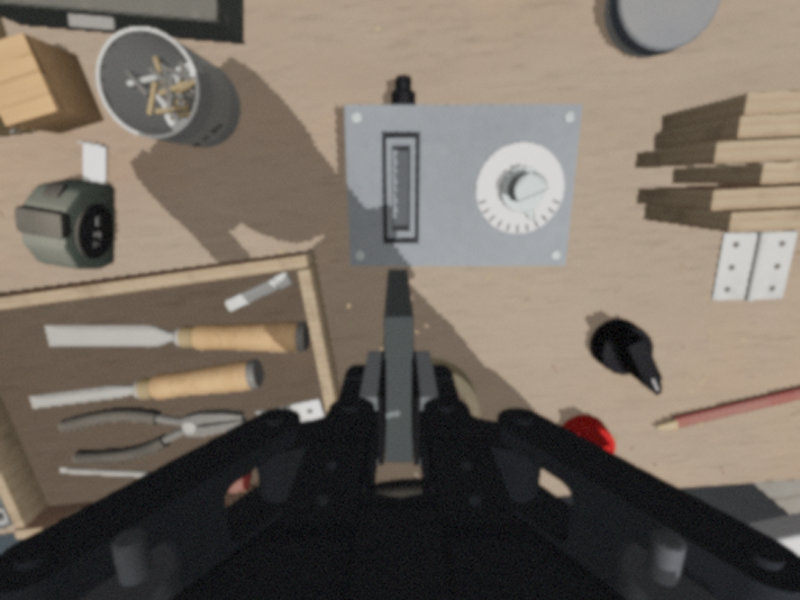

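The slot's inner opening is at (392–411, 147–229) with its frame at (383–420, 132–242). The box top corners are at (345,105), (581,103), (566,267) and (351,267). The held module's top face runs from v≈318 to 460 around u≈399, with its foot at (398,272). The knob's white line is at about (655,385) and the spindle is at (528,185).

```bash
python3 - <<'E'
from h import *
import pickle
f,s=pickle.load(open('w2.pkl','rb'))
k=lambda u,v:((u+.5)/1.5625-.5,(v+.5)/1.5625-.5)
bc=np.array([onz(f,*k(*p),60)[:2] for p in((345,105),(581,103),(566,267),(351,267))])
print('box',bc.round(1),bc.mean(0),[round(np.linalg.norm(bc[i]-bc[i-1]),1) for i in range(4)])
for i,j in((0,1),(3,2),(0,3),(1,2)): e=bc[i]-bc[j]; print('dir',np.arctan2(e[1],e[0]))
sl=np.array([onz(f,*k(*p),60)[:2] for p in((383,132),(420,132),(418,242),(385,242))])
print('slot',sl.mean(0),[round(np.linalg.norm(sl[i]-sl[i-1]),1) for i in range(4)])
print('slot inner ctr',onz(f,*k(401.5,188),60))
print('spindle', onz(f,*k(528,185),87),'seat ctr dial',onz(f,*k(519,188),62))
M=R.from_euler('xyz',s['tcp_rot'])
zt=s['eef_pos'][2]+(97-84.4)
for nm,p,z in(('top +x',(399.5,318),zt),('top -x',(398,460),zt),('foot +x',(398.5,271),zt-84)):
  print(nm,M.inv().apply(onz(f,*k(*p),z)-s['eef_pos']).round(1))
E
```

```text
box [[678.4 264.1]
 [636.9 111.2]
 [528.7 139.4]
 [571.7 293.3]] [603.94817373 201.9927848 ] [np.float64(110.6), np.float64(158.5), np.float64(111.9), np.float64(159.8)]
dir 1.3059710011968733
dir 1.2980131552520289
dir -0.2666589092937816
dir -0.2551919016536383
slot [615.69592573 242.12706729] [np.float64(75.1), np.float64(25.3), np.float64(75.1), np.float64(24.1)]
slot inner ctr [616.27135932 241.96761606  60.        ]
spindle [596.53067682 163.17937401  87.        ] seat ctr dial [594.0824711  162.53134706  62.        ]
top +x [ 26.2   0.  -12.6]
top -x [-28.2  -0.4 -12.6]
foot +x [24.6 -0.3 71.4]
```

```bash
python3 - <<'E'
from h import *
import pickle
f,s=pickle.load(open('w2.pkl','rb'))
im=f['image'][:,:,::-1]
c=lambda u,v,w,h,k:cv2.resize(im[v:v+h,u:u+w],(w*k,h*k),interpolation=cv2.INTER_CUBIC)
o=np.zeros((600,800,3),np.uint8)
a=c(215,60,160,115,5); o[:575,:800]=a
b=c(235,165,45,60,4)   # module
o[360:600,0:180]=b; o[400:600,560:800]=c(370,195,60,50,4)
cv2.imwrite('pics/w2c.png',o)
E
```

```text
(no output)
```

View pics/w2c.png

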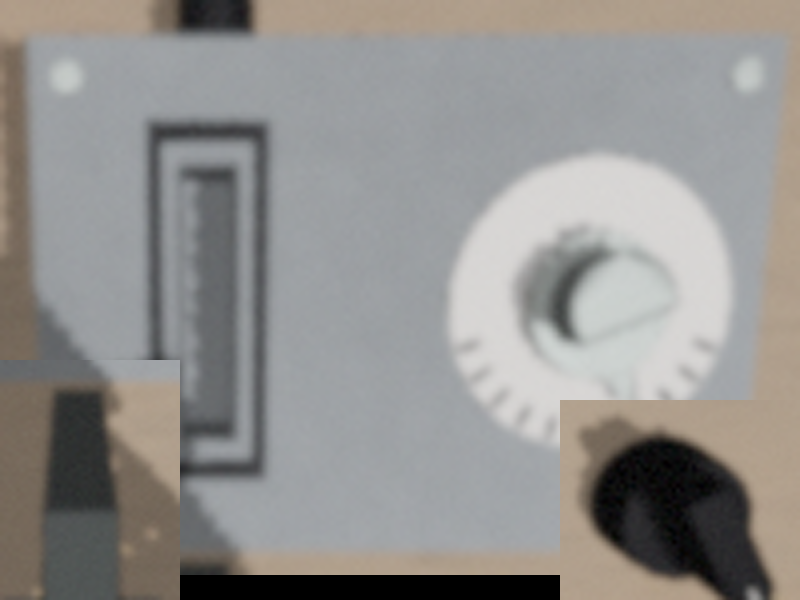

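The crop puts the slot opening's centre at wrist pixel (401,188) in 800-px scale, consistent with the numbers above. The knob's nose, with its white line, points to the lower right. The spindle's flat faces the lower right of the image, and its tongue is at about (620,385) in the crop.

```bash
python3 -m crank '[[0,0,0,0,0,0,1]]' >/dev/null; python3 - <<'E'
from h import *
to(617.2,242.2,140,-0.272)
E
```

```text
now 3.95 [554.  260.8 223.3] [ 3.141 -0.    -0.276] shift m [0.0658 0.0006 0.0833] rotvec [ 0.    -0.    -0.004] F [ 0.6  0.2 -0.8] open 0.1 q6 2.28
```

```bash
python3 -m crank '[[0.035,0.0005,0,0,0,0,1],[0.0658,0.0006,0,0,0,-0.003,1],[0.0658,0.0006,0.04,0,0,-0.003,1],[0.0658,0.0006,0.0833,0,0,-0.003,1],[0.0658,0.0006,0.0833,0,0,-0.003,1]]'
python3 -m crank '[[0,0,0,0,0,0,1],[0,0,0,0,0,0,1]]'; python3 - <<'E'
from h import *
to(617.2,242.2,134,-0.272)
for n in('wrist','scene','top'):
  f=grab(n); globals()[n]=f
  print(n,proj(f,[616,242,60]),f['position'])
o=np.zeros((600,800,3),np.uint8)
c=lambda f,u,v,w,h,k:cv2.resize(f['image'][v:v+h,u:u+w,::-1],(w*k,h*k),interpolation=cv2.INTER_CUBIC)
o[:400,:400]=c(wrist,205,120,100,100,4); o[:400,400:]=c(scene,150,130,100,100,4); o[400:]=c(top,110,100,160,40,5)
cv2.imwrite('pics/h.png',o)
E
```

```text
clock: 4.45
eef_pos: [613.9, 240.6, 134.4]
tcp_rot: [3.136, 0.008, -0.274]
contact_force: [-0.7, -0.5, -1.3]
opening: 0.103
grasp_force: 39.7
clock: 4.65
eef_pos: [618.8, 243.6, 142.3]
tcp_rot: [-3.14, -0.003, -0.273]
contact_force: [1.2, 0.1, -0.2]
opening: 0.101
grasp_force: 39.7
now 4.65 [618.8 243.6 142.3] [-3.14e+00 -3.00e-03 -2.73e-01] shift m [-0.0012  0.0018  0.0083] rotvec [-0.002 -0.003 -0.001] F [ 1.2  0.1 -0.2] open 0.1 q6 2.22
wrist (np.float64(256.9383768520215), np.float64(200.92845231162164)) [685.01441143 224.30083794 287.11350073]
scene (np.float64(202.56207234121183), np.float64(172.8835839128441)) [-685.44318732 -601.44897613  708.56751723]
top (np.float64(174.01715407723424), np.float64(138.17955608177547)) [ 402.62231824   -7.28906813 1257.86928442]
```

View pics/h.png

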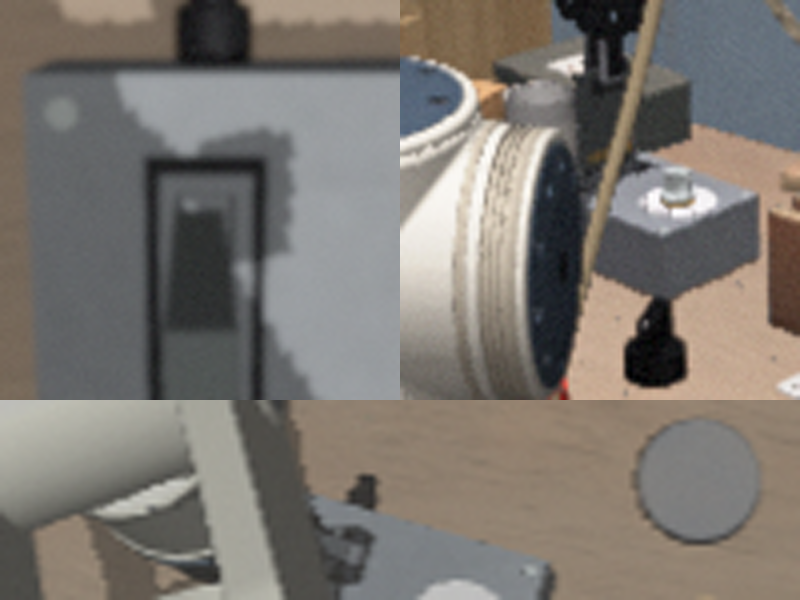

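In the wrist crop the slot opening's far edge is at v≈190 with the frame at u 148–264 (centre 206). The module foot is at u 178–224 (centre 201), v≈208. The module needs a shift of about 1 mm along tool y.

```bash
python3 - <<'E'
from h import *
f=grab('wrist'); s=r.sense(); M=R.from_euler('xyz',s['tcp_rot'])
k=lambda u,v:(205+(u+.5)/4-.5,120+(v+.5)/4-.5)
zf=s['eef_pos'][2]-71.9
for nm,p,z in(('foot+x',(201,208),zf),('top edge+x',(202,330),zf+85),('slot far',(206.5,190),60),('frame far out',(206,158),60)): print(nm,M.inv().apply(onz(f,*k(*p),z)-s['eef_pos']).round(2))
to(617.2,242.2,134,-0.272)
E
```

```text
foot+x [26.1   0.53 71.96]
top edge+x [ 27.16   0.65 -13.04]
slot far [28.05  1.7  81.7 ]
frame far out [34.89  1.58 81.72]
now 4.85 [618.3 243.9 141.6] [-3.14e+00 -2.00e-03 -2.72e-01] shift m [-0.0007  0.002   0.0076] rotvec [-0.002 -0.002 -0.   ] F [-0.2  0.2 -1.1] open 0.1 q6 2.22
```

```bash
python3 -m crank '[[-0.0007,0.0013,0,0,0,0,1],[-0.0007,0.0013,0.004,0,0,0,1],[-0.0007,0.0013,0.008,0,0,0,1],[-0.0007,0.0013,0.011,0,0,0,1],[-0.0007,0.0013,0.013,0,0,0,1]]'
python3 -m crank '[[0,0,0.002,0,0,0,1],[0,0,0.003,0,0,0,1],[0,0,0.003,0,0,0,1]]'
```

```text
clock: 5.35
eef_pos: [616.2, 242.4, 126.0]
tcp_rot: [3.141, 0.001, -0.272]
contact_force: [-0.8, -0.7, -2.2]
opening: 0.103
grasp_force: 39.7
clock: 5.65
eef_pos: [616.4, 242.5, 123.5]
tcp_rot: [3.141, 0.0, -0.272]
contact_force: [-0.3, 0.9, -1.8]
opening: 0.098
grasp_force: 39.7
```

```bash
python3 -m crank '[[0,0,0.006,0,0,0,1],[0,0,0.012,0,0,0,1],[0,0,0.017,0,0,0,1],[0,0,0.022,0,0,0,1],[0,0,0.026,0,0,0,1]]'
python3 -m crank '[[0,0,0.002,0,0,0,1],[0,0,0.004,0,0,0,1],[0,0,0.005,0,0,0,1],[0,0,0.006,0,0,0,1],[0,0,0.006,0,0,0,1]]'
```

```text
clock: 6.15
eef_pos: [616.3, 242.4, 97.0]
tcp_rot: [3.141, 0.0, -0.272]
contact_force: [-0.0, 0.9, -1.3]
opening: 0.096
grasp_force: 39.7
clock: 6.65
eef_pos: [616.8, 242.7, 92.6]
tcp_rot: [-3.141, -0.001, -0.272]
contact_force: [-2.1, 0.3, 5.8]
opening: 0.102
grasp_force: 40.5
```

```bash
python3 -m crank '[[0,0,0.001,0,0,0,1],[0,0,0.002,0,0,0,1],[0,0,0.002,0,0,0,1]]'
python3 -m crank '[[0,0,0,0,0,0,0.7],[0,0,-0.001,0,0,0,0.5],[0,0,-0.001,0,0,0,0.5],[0,0,-0.001,0,0,0,0.5]]'
python3 -m crank '[[0,0,-0.03,0,0,0,0.5],[0,0,-0.07,0,0,0,0.3],[0,0,-0.12,0,0,0,0],[0,0,-0.14,0,0,0,0],[0,0,-0.14,0,0,0,0]]'
python3 - <<'E'
from h import *; import pickle
f,s=pickle.load(open('w2.pkl','rb'))
k=lambda u,v:((u+.5)/1.5625-.5,(v+.5)/1.5625-.5)
F=pickle.load(open('f0.pkl','rb')); T,S=F['top'],F['scene']
kb=lambda u,v:(370+(u-560)/4-.4,195+(v-400)/4-.4)
P=onz(f,*kb(757,592),50);H=onz(f,*kb(668,506),24);print('nose line',P,'hub',H,np.arctan2(*(P-H)[1::-1]))
ks=lambda u,v:(215+u/5-.4,60+v/5-.4)
A=onz(f,*ks(580,342),87);B=onz(f,*ks(672,294),87);d=B-A;print('flat dir',np.arctan2(d[1],d[0]),np.linalg.norm(d),A,B)
print('tongue',onz(f,*ks(622,392),69),'dial ctr',onz(f,*ks(590,300),61))
to(P[0],P[1],170,0)
E
```

```text
clock: 6.95
eef_pos: [617.3, 243.2, 92.6]
tcp_rot: [-3.14, -0.002, -0.272]
contact_force: [-6.6, -0.5, 19.2]
opening: 0.1
grasp_force: 42.2
clock: 7.35
eef_pos: [616.5, 242.4, 90.5]
tcp_rot: [3.141, 0.0, -0.272]
contact_force: [0.2, -0.0, -0.8]
opening: 0.499
grasp_force: 0.0
clock: 7.85
eef_pos: [618.5, 243.3, 234.8]
tcp_rot: [-3.138, -0.005, -0.272]
contact_force: [0.3, 0.3, 0.1]
opening: 0.996
grasp_force: 0.0
nose line [412.15633209  80.94626572  50.        ] hub [435.76481211  93.40643568  24.        ] -2.6559659607830177
flat dir -1.3574469060996799 20.122261665797794 [589.04792031 171.97179869  87.        ] [593.30849856 152.30576484  87.        ]
tongue [574.1081513  160.66829668  69.        ] dial ctr [594.37655266 161.49908342  61.        ]
now 7.85 [618.5 243.3 234.8] [-3.138 -0.005 -0.272] shift m [-0.1554  0.212   0.0632] rotvec [-0.003 -0.006 -0.272] F [0.3 0.3 0.1] open 1.0 q6 2.22
```

Module pressed home: it stopped at TCP 92.6 under 19 N, and it has been released. The protrusion I first took for the nose in the top view was a shadow. The white line shows the nose at about -2.66 rad, so the knob's x axis is at about 0.49. Next I'll look closely at the spindle, then the knob.

```bash
python3 -m crank '[[-0.02,0.035,0,0,0,-0.1,0],[-0.04,0.07,0,0,0,-0.2,0],[-0.0673,0.11,0.03,0,0,-0.3,0],[-0.0673,0.11,0.065,0,0,-0.42,0],[-0.0673,0.11,0.075,0,0,-0.42,0]]'
python3 -m crank '[[0,0,0,0,0,0,0],[0,0,0,0,0,0,0]]'
python3 - <<'E'
from h import *; import pickle
f=grab('wrist'); s=r.sense(); pickle.dump((f,s),open('w3.pkl','wb'))
u,v=map(int,proj(f,[594,162,80])); print(u,v,f['position']); to(372,58,190,0.486)
o=cv2.resize(f['image'][v-40:v+40,u-50:u+50,::-1],(800,640)[:1]+(640,),interpolation=cv2.INTER_CUBIC)[20:620]
print('crop origin',u-50,v-40+2.5)
cv2.imwrite('pics/w3.png',o)
E
```

```text
clock: 8.35
eef_pos: [518.2, 152.9, 151.7]
tcp_rot: [3.141, 0.007, 0.149]
contact_force: [0.2, -0.5, -0.2]
opening: 0.998
grasp_force: 0.0
clock: 8.55
eef_pos: [523.4, 155.3, 156.2]
tcp_rot: [-3.141, -0.001, 0.145]
contact_force: [0.8, -0.3, 0.2]
opening: 1.003
grasp_force: 0.0
258 114 [591.72240158 164.45812097 300.89486338]
now 8.6 [523.7 155.5 156.7] [-3.141e+00 -2.000e-03  1.460e-01] shift m [-0.1642  0.0743 -0.0336] rotvec [ 0.    -0.002 -0.34 ] F [ 0.3  0.  -0.1] open 1.0 q6 1.71
crop origin 208 76.5
```

View pics/w3.png

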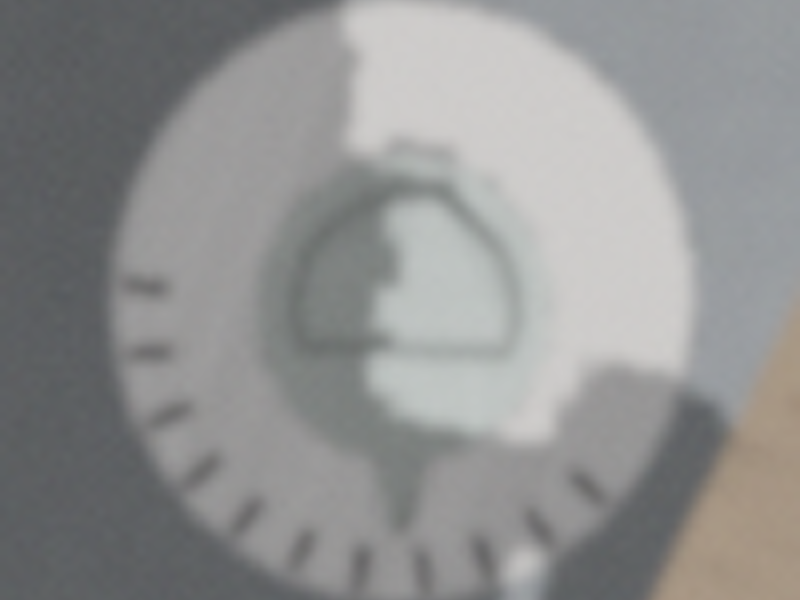

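The flat's edge runs from (300,347) to (515,352), the D is centred at u≈407 with its top at 183, the flange spans u 262–548, and the tongue tip is at (402,530).

```bash
python3 - <<'E'
from h import *; import pickle
f,s=pickle.load(open('w3.pkl','rb'))
k=lambda u,v:(208+(u+.5)/8-.5,76.5+(v+.5)/8-.5)
A,B=onz(f,*k(300,347),87),onz(f,*k(515,352),87); d=A-B; print('flat',A,B,np.linalg.norm(d[:2]),'x axis',np.arctan2(d[1],d[0])-np.pi/2)
L,Rr,T=onz(f,*k(293,298),87),onz(f,*k(522,298),87),onz(f,*k(408,183),87); n=np.array([np.cos(.1),np.sin(.1),0])
print('L R mid',(L+Rr)/2,np.linalg.norm(L-Rr),'from top',T-11*n,'from flat',(A+B)/2+4*n)
C=onz(f,*k(405,305),69); t=onz(f,*k(402,530),69); e=C-t; print('flange',C,'tongue',t,np.linalg.norm(e),np.arctan2(e[1],e[0]))
print('flange edges',[onz(f,*k(*p),69).round(1) for p in((262,305),(548,305),(405,165),(405,450))])
D=[onz(f,*k(*p),61) for p in((110,300),(693,300))];print('dial',sum(D)/2)
E
python3 -m crank '[[-0.04,0.018,-0.008,0,0,-0.08,0],[-0.08,0.036,-0.016,0,0,-0.16,0],[-0.12,0.054,-0.024,0,0,-0.25,0],[-0.164,0.0743,-0.034,0,0,-0.34,0],[-0.164,0.0743,-0.034,0,0,-0.34,0]]'
python3 -m crank '[[0,0,0,0,0,0,0],[0,0,0,0,0,0,0]]'
python3 - <<'E'
from h import *; import pickle
f=grab('wrist'); s=r.sense(); pickle.dump((f,s),open('w4.pkl','wb'))
u,v=map(int,proj(f,[434,91,40])); print(u,v,f['position']); to(434,91,45,0.486)
o=cv2.resize(f['image'][v-40:v+40,u-50:u+50,::-1],(800,640),interpolation=cv2.INTER_CUBIC)[20:620]
o=np.clip(o.astype(float)*2.2,0,255).astype(np.uint8)
print('crop origin',u-50,v-40+2.5)
cv2.imwrite('pics/w4.png',o)
E
```

```text
flat [588.59461088 171.56542528  87.        ] [591.13870473 151.1106007   87.        ] 20.612429793994338 x axis 0.12374076808663559
L R mid [594.55109908 162.04861822  87.        ] 21.811637879383365 from top [593.86798869 162.45267732  87.        ] from flat [593.84667446 161.73734665  87.        ]
flange [594.06484274 161.99771645  69.        ] tongue [571.31376167 158.89132581  69.        ] 22.962172218417535 0.1356990431116839
flange edges [array([591.9, 176.6,  69. ]), array([596.2, 147.4,  69. ]), array([607.6, 164. ,  69. ]), array([579.6, 159.8,  69. ])]
dial [594.5986695 162.3596414  61.       ]
clock: 9.1
eef_pos: [367.6, 55.5, 191.3]
tcp_rot: [3.141, -0.0, 0.489]
contact_force: [-0.4, 0.2, 0.7]
opening: 1.002
grasp_force: 0.0
clock: 9.3
eef_pos: [372.8, 57.6, 190.7]
tcp_rot: [3.141, -0.003, 0.487]
contact_force: [0.3, 0.6, -0.3]
opening: 1.0
grasp_force: 0.0
252 115 [433.5807468   88.74361689 335.49537642]
now 9.35 [372.5  57.6 190.3] [ 3.141e+00 -2.000e-03  4.870e-01] shift m [ 0.0697 -0.0008  0.1454] rotvec [ 0.001 -0.002  0.001] F [0.3 0.2 0.3] open 1.0 q6 1.23
crop origin 202 77.5
```

View pics/w4.png

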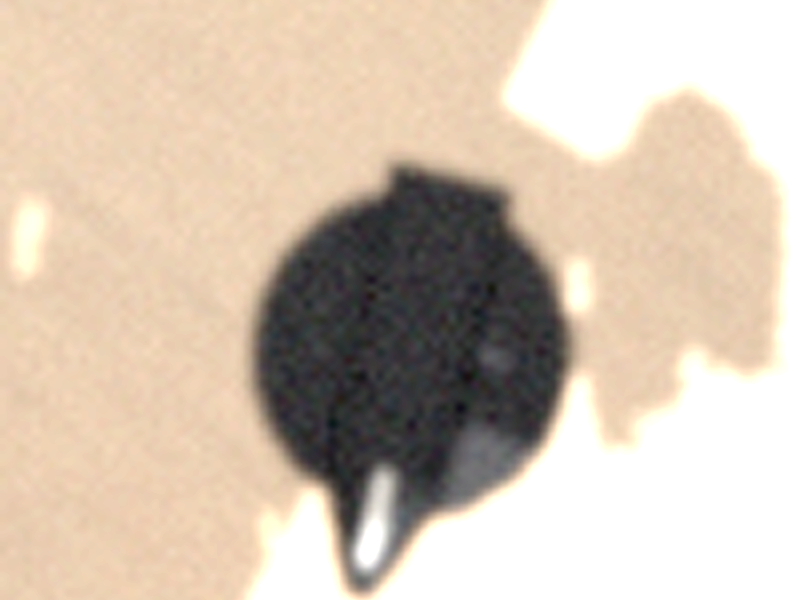

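Spindle: centre (594.1, 162.0), x axis 0.13, with the flat and tongue agreeing. In the knob crop the bar's rear end is at (400,165)–(508,190), the nose tip at (358,588), the white line from (385,470) to (366,572), and the hub spans u 255–568.

```bash
python3 - <<'E'
from h import *; import pickle
f,s=pickle.load(open('w4.pkl','rb'));F=pickle.load(open('f0.pkl','rb'));w2,_=pickle.load(open('w2.pkl','rb'))
k=lambda u,v:(202+(u+.5)/8-.5,77.5+(v+.5)/8-.5)
for z in(48,52):
  Bk=onz(f,*k(454,178),z); N=onz(f,*k(359,585),z); d=Bk-N; a=np.arctan2(d[1],d[0]); n=d/np.linalg.norm(d)
  print(z,'back',Bk,'nose',N,'len',np.linalg.norm(d),'yaw',a,'axis pt',Bk-22*n,N+31*n)
e1,e2=onz(f,*k(400,165),52),onz(f,*k(508,190),52);g=e1-e2;print('bar thick',np.linalg.norm(g),'yaw',np.arctan2(g[1],g[0])-np.pi/2)
w1,w2_=onz(f,*k(385,470),52),onz(f,*k(366,572),51);g=w1-w2_;print('line yaw',np.arctan2(g[1],g[0]))
h=[onz(f,*k(*p),24) for p in((256,350),(568,350))];print('hub',sum(h)/2,np.linalg.norm(h[0]-h[1]))
kb=lambda u,v:(370+(u-560)/4-.4,195+(v-400)/4-.4)
print('tri line',tri(ray(w2,*kb(757,592)),ray(f,*k(370,555))))
E
```

```text
48 back [450.77375883  93.55031416  48.        ] nose [399.75364103  80.56940668  48.        ] len 52.64557321254382 yaw 0.24914111194444763 axis pt [429.45301858  88.12573718  48.        ] [429.79650228  88.21312879  48.        ]
52 back [450.53454786  93.48343729  52.        ] nose [400.22428659  80.68313666  52.        ] len 51.91310128386082 yaw 0.24914111194444777 axis pt [429.21380761  88.05886032  52.        ] [430.26714785  88.32685876  52.        ]
bar thick 13.783820261051702 yaw 0.27180645591638153
line yaw 0.29452519578393327
hub [429.3855478   88.40278343  24.        ] 43.589490341165224
tri line (array([405.13095182,  78.91073527,  42.14188445]), np.float64(5.429299321061802))
```

```bash
python3 -m crank '[[0.03,0,0.03,0,0,0.1,0.4],[0.0652,-0.0002,0.06,0,0,0.222,0.4],[0.0652,-0.0002,0.085,0,0,0.222,0.4],[0.0652,-0.0002,0.11,0,0,0.222,0.4],[0.0652,-0.0002,0.125,0,0,0.222,0.4]]'
python3 - <<'E'
from h import *
to(430,88.3,47,0.265)
E
python3 -m crank '[[0,0,0,0,0,0,0.4],[0,0,0,0,0,0,0.4]]'
python3 - <<'E'
from h import *
to(430,88.3,47,0.265)
E
```

```text
clock: 9.85
eef_pos: [428.4, 88.4, 62.3]
tcp_rot: [-3.141, 0.003, 0.266]
contact_force: [-0.0, -0.7, -0.4]
opening: 0.6
grasp_force: 0.0
now 9.85 [428.4  88.4  62.3] [-3.141e+00  3.000e-03  2.660e-01] shift m [0.0016 0.0005 0.0153] rotvec [-0.     0.003  0.001] F [-0.  -0.7 -0.4] open 0.6 q6 1.5
clock: 10.05
eef_pos: [428.8, 88.1, 64.4]
tcp_rot: [-3.142, 0.001, 0.266]
contact_force: [0.2, -0.2, -0.0]
opening: 0.595
grasp_force: 0.0
now 10.05 [428.8  88.1  64.4] [-3.142e+00  1.000e-03  2.660e-01] shift m [0.0012 0.0001 0.0174] rotvec [-0.     0.001  0.001] F [ 0.2 -0.2 -0. ] open 0.6 q6 1.5
```

```bash
python3 -m crank '[[0.0012,0,0.01,0,0,0,0.4],[0.0012,0,0.0175,0,0,0,0.5],[0.0012,0,0.0175,0,0,0,0.5],[0.0012,0,0.0175,0,0,0,1],[0.0012,0,0.0175,0,0,0,1]]' 60
python3 -m crank '[[0,0,0,0,0,0,1],[0,0,0,0,0,0,1],[0,0,0,0,0,0,1],[0,0,0,0,0,0,1]]' 60
python3 - <<'E'
from h import *
to(430,88.3,47,0.265); s=r.sense(); print(s['grasp_force'],s['wrist_torque'])
E
```

```text
clock: 10.55
eef_pos: [429.7, 88.1, 47.4]
tcp_rot: [-3.142, -0.0, 0.266]
contact_force: [0.5, 2.0, 5.0]
opening: 0.176
grasp_force: 24.5
clock: 10.95
eef_pos: [429.8, 88.2, 47.5]
tcp_rot: [-3.141, -0.001, 0.266]
contact_force: [-1.4, 2.0, 5.7]
opening: 0.148
grasp_force: 59.0
now 10.95 [429.8  88.2  47.5] [-3.141e+00 -1.000e-03  2.660e-01] shift m [ 0.0002 -0.      0.0005] rotvec [-0.    -0.001  0.001] F [-1.4  2.   5.7] open 0.15 q6 1.5
59.0200075507164 [0.29959288 0.21267603 0.01190365]
```

```bash
python3 -m crank '[[0,0,-0.03,0,0,0,1],[0,0,-0.07,0,0,0,1],[0,0,-0.11,0,0,0,1],[0,0,-0.11,0,0,0,1]]'
python3 -m crank '[[0.04,-0.006,0,0,0,0,1],[0.08,-0.012,0,0,0,0.04,1],[0.12,-0.019,0,0,0,0.09,1],[0.155,-0.025,0,0,0,0.136,1],[0.1779,-0.028,0,0,0,0.136,1]]'
python3 -m crank '[[0,0,0,0,0,0,1],[0,0,0,0,0,0,1],[0,0,0,0,0,0,1]]'
python3 - <<'E'
from h import *; import pickle
to(594.1,162,135,0.13)
f=grab('wrist'); s=r.sense(); pickle.dump((f,s),open('w5.pkl','wb'))
u,v=map(int,proj(f,s['eef_pos'])); print(u,v,proj(f,[594.1,162,69]),'crop',u-64,v-58)
o=cv2.resize(f['image'][v-58:v+38,u-64:u+64,::-1],(800,600),interpolation=cv2.INTER_CUBIC)
cv2.imwrite('pics/w5.png',np.clip(o.astype(float)*1.6,0,255).astype(np.uint8))
E
```

```text
clock: 11.35
eef_pos: [432.5, 88.6, 161.6]
tcp_rot: [3.141, -0.008, 0.266]
contact_force: [-0.3, -0.1, -1.4]
opening: 0.148
grasp_force: 58.6
clock: 11.85
eef_pos: [595.6, 162.7, 156.0]
tcp_rot: [3.142, -0.0, 0.129]
contact_force: [0.3, -0.9, -0.8]
opening: 0.146
grasp_force: 58.6
clock: 12.15
eef_pos: [592.5, 161.3, 156.4]
tcp_rot: [3.141, 0.002, 0.13]
contact_force: [0.2, -0.2, 0.1]
opening: 0.148
grasp_force: 58.7
now 12.15 [592.5 161.3 156.4] [3.141e+00 2.000e-03 1.300e-01] shift m [ 0.0018 -0.0005  0.0214] rotvec [ 0.     0.002 -0.   ] F [ 0.2 -0.2  0.1] open 0.15 q6 1.7
253 238 (np.float64(253.15742456748512), np.float64(194.25900403562724)) crop 189 180
```

View pics/w5.png

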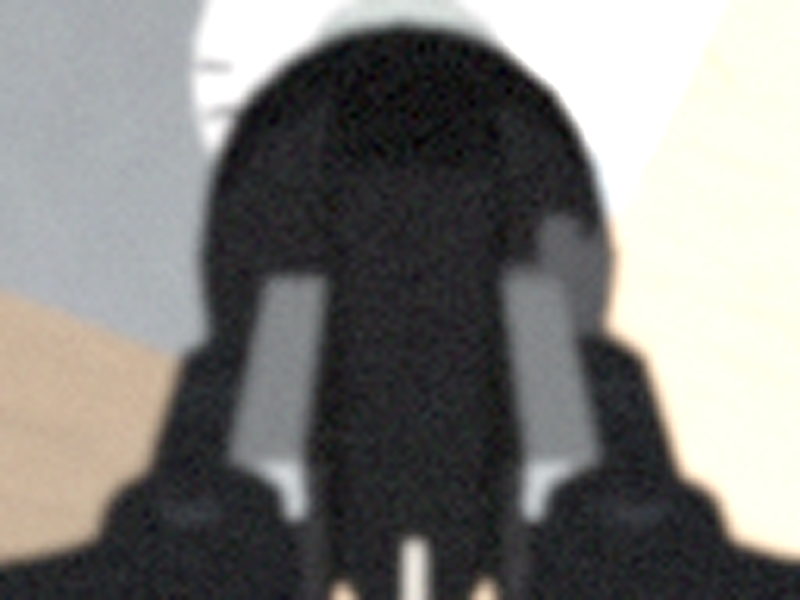

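The held knob's bar is square to the pads and its white line is centred at (413,570). The bar's rear edge is at v≈175, and the hub spans u 203–613 with its top at v≈25.

```bash
python3 - <<'E'
from h import *; import pickle
f,s=pickle.load(open('w5.pkl','rb')); M=R.from_euler('xyz',s['tcp_rot'])
k=lambda u,v:(189+(u+.5)/6.25-.5,180+(v+.5)/6.25-.5)
for nm,p,dz in(('rear edge',(414,175),5),('hub far z24',(410,25),-23),('hub far z0',(410,25),-47),('hub L',(203,260),-40),('hub R',(613,260),-40),('line in',(414,535),5)):
  print(nm,M.inv().apply(onz(f,*k(*p),s['eef_pos'][2]+dz)-s['eef_pos']).round(1))
to(594.1,162,136,0.13)
E
```

```text
rear edge [21.1  0.9 -5. ]
hub far z24 [27.6  0.5 23. ]
hub far z0 [21.7  0.4 47. ]
hub L [ -5.  -23.8  40. ]
hub R [-4.9 24.3 40. ]
line in [-14.3   0.9  -5. ]
now 12.2 [592.6 161.3 156.7] [3.141e+00 1.000e-03 1.300e-01] shift m [ 0.0017 -0.0005  0.0207] rotvec [ 0.     0.001 -0.   ] F [ 0.1 -0.9  0.2] open 0.15 q6 1.7
```

```bash
python3 -m crank '[[0.0024,-0.001,0,0,0,0,1],[0.0024,-0.001,0.008,0,0,0,1],[0.0024,-0.001,0.014,0,0,0,1],[0.0024,-0.001,0.018,0,0,0,1],[0.0024,-0.001,0.02,0,0,0,1]]' 60
python3 -m crank '[[0,0,0.001,0,0,0,1],[0,0,0.002,0,0,0,1],[0,0,0.003,0,0,0,1],[0,0,0.004,0,0,0,1],[0,0,0.004,0,0,0,1]]'
python3 -c "from h import *;print(r.sense())" | head -30
```

```text
clock: 12.7
eef_pos: [595.6, 162.9, 136.3]
tcp_rot: [3.141, 0.001, 0.13]
contact_force: [0.4, -0.1, -0.3]
opening: 0.146
grasp_force: 58.7
clock: 13.2
eef_pos: [596.0, 163.1, 133.1]
tcp_rot: [-3.142, 0.0, 0.13]
contact_force: [0.5, 0.6, -0.4]
opening: 0.148
grasp_force: 58.7
{'clock': 13.2, 'qpos': array([2.64681231e-01, 4.44980408e-01, 1.73050863e+00, 5.16534039e-05,
       9.66247238e-01, 1.70564294e+00]), 'qvel': array([ 0.00071786, -0.0009046 , -0.00051396,  0.00127477,  0.00271372,
        0.00568817]), 'joint_efforts': array([-6.00579078e-02, -6.29005980e+01, -3.02103531e+01, -2.86706665e-02,
       -1.06392314e-01, -1.95671862e-03]), 'eef_pos': array([595.9618135 , 163.09898137, 133.13716925]), 'tcp_rot': array([-3.14156985e+00,  1.48034303e-04,  1.29805261e-01]), 'contact_force': array([ 0.49012478,  0.56817692, -0.39627063]), 'wrist_torque': array([0.016784  , 0.0361385 , 0.05716943]), 'grasp_force': 58.6689917743206, 'opening': 0.14780074317043057}
```

```bash
python3 -m crank '[[-0.0011,0.0003,0,0,0,0,1],[-0.0011,0.0003,0,0,0,0,1],[-0.0011,0.0003,0.001,0,0,0,1],[-0.0011,0.0003,0.002,0,0,0,1],[-0.0011,0.0003,0.002,0,0,0,1]]'
python3 -m crank '[[0,0,0.001,0,0,0,1],[0,0,0.002,0,0,0,1],[0,0,0.002,0,0,0,1]]'
```

```text
clock: 13.7
eef_pos: [594.9, 162.6, 131.0]
tcp_rot: [3.142, 0.0, 0.13]
contact_force: [-0.6, 0.2, -0.9]
opening: 0.144
grasp_force: 58.7
clock: 14.0
eef_pos: [594.9, 162.6, 128.9]
tcp_rot: [3.142, 0.0, 0.13]
contact_force: [0.3, 0.4, -0.5]
opening: 0.143
grasp_force: 58.7
```

```bash
python3 -m crank '[[0,0,0.002,0,0,0,1],[0,0,0.004,0,0,0,1],[0,0,0.006,0,0,0,1],[0,0,0.008,0,0,0,1],[0,0,0.01,0,0,0,1]]'
python3 -m crank '[[0,0,0.001,0,0,0,1],[0,0,0.002,0,0,0,1],[0,0,0.003,0,0,0,1],[0,0,0.003,0,0,0,1]]'
python3 -m crank '[[0,0,0.001,0,0,0,1],[0,0,0.002,0,0,0,1],[0,0,0.003,0,0,0,1],[0,0,0.003,0,0,0,1]]'
```

```text
clock: 14.5
eef_pos: [595.0, 162.6, 118.9]
tcp_rot: [3.142, 0.0, 0.13]
contact_force: [-0.6, 0.2, -0.5]
opening: 0.146
grasp_force: 58.7
clock: 14.9
eef_pos: [595.1, 162.8, 116.4]
tcp_rot: [-3.141, -0.0, 0.13]
contact_force: [-0.3, 0.6, 1.4]
opening: 0.15
grasp_force: 59.1
clock: 15.3
eef_pos: [595.2, 162.8, 113.3]
tcp_rot: [-3.141, -0.0, 0.13]
contact_force: [-0.7, 0.8, 4.6]
opening: 0.147
grasp_force: 59.5
```

Contact with the seat came at about 116.4, and the spring force is now rising as specified. I'll press to the stop.

```bash
python3 -m crank '[[0,0,0.001,0,0,0,1],[0,0,0.002,0,0,0,1],[0,0,0.003,0,0,0,1],[0,0,0.003,0,0,0,1],[0,0,0.003,0,0,0,1]]'
python3 -m crank '[[0,0,0.0005,0,0,0,1],[0,0,0.001,0,0,0,1],[0,0,0.001,0,0,0,1],[0,0,0.001,0,0,0,1],[0,0,0.001,0,0,0,1]]'
```

```text
clock: 15.8
eef_pos: [595.3, 162.8, 110.5]
tcp_rot: [-3.141, -0.001, 0.13]
contact_force: [-0.4, 0.6, 6.0]
opening: 0.149
grasp_force: 59.8
clock: 16.3
eef_pos: [595.5, 163.0, 110.2]
tcp_rot: [-3.141, -0.001, 0.13]
contact_force: [-2.1, 2.0, 10.8]
opening: 0.15
grasp_force: 60.6
```

```bash
python3 -m crank '[[0,0,0.0005,0,0,0,1],[0,0,0.0005,0,0,0,1],[0,0,0.0005,0,0,0,1],[0,0,0.0005,0,0,0,1]]' && python3 -c "
from rig import sign_off
print(sign_off())"
```

```text
clock: 16.7
eef_pos: [595.7, 163.1, 110.1]
tcp_rot: [-3.141, -0.002, 0.13]
contact_force: [-3.3, 1.9, 14.6]
opening: 0.146
grasp_force: 61.1
the job is handed in; nothing more can be done
None
```

The job is handed in at 16.7 s: the module is fully home in its slot and released, and the knob is on the spindle, still gripped and pressed to its stop at about 15 N. I judged both fits by arm position and force, with no final picture because the viewing limit was used up.

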